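# Put a matchbox away through the sprung flap of a child-safe box

### The job

Put the matchbox that lies on top of the wooden child-safe box into the box through its sprung flap: with one finger push the flap's slanting push plate upright and keep the flap open, and meanwhile with the other finger push the matchbox along the deck until it drops through the opening. Then let the flap swing shut. The matchbox is only pushed, never picked up or lifted, and the things standing round the box stay where they are.

Things in the scene. Friction and masses are not known exactly. Their poses are not given: they have to be found in the camera images.
- box: Fixed closed wooden box, 150 mm high. Origin: on the worktop below the sill line. x: push direction, front to back; y: left; z up. Spans x -140..100, y -60..115 mm. Flat top (deck) at z 150, with an opening x 0..85, y -48..58 under the flap. Rail 22 mm high along the right edge (y -60..-50); stop 35 mm high at the back (x 90..100); left side of the deck open. Hollow, inner floor at z 12.
- sill (a point): Point on the deck at the front edge of the opening, in the middle of the matchbox's lane: box x 0, y -8, z 150 mm. The matchbox drops once its centre is well past this edge (20 mm or so), if the flap is held open.
- flap (a joint): Flap angle, rad: 0 shut, 1.05 fully open (stop); a spring shuts it. One metal piece on a shaft of radius 4 mm along box x at y 52, 6 mm over the deck. Right of the shaft a leaf closes the opening; a lip on its front edge (box y -3..-42), 18 mm over the deck, bars the matchbox until open past about 0.4. From the shaft rises the push plate: pushed to the right (box -y), it turns the leaf down into the box.
- plate_edge (a point): Axis of the free-turning roller (radius 5 mm) on the push plate's top edge, at box x -45 mm. The plate spans box x -120..40 and is 40 mm from shaft to roller axis. Shut, it leans 60 degrees left: roller axis at box y 87, 26 mm over the deck. Fully open it stands upright at y 52 (roller's left side y 57), axis 46 mm over the deck. Push needed there: 3 to 5 N.
- matchbox: Loose closed cardboard matchbox, 54 (x) x 36 (y) x 16 mm high, about 20 g. It lies flat on the deck in front of the opening, to the right of the push plate, its long side (x) roughly along the push direction. Origin: centre of its underside; z up.
- spice_jar: Bystander: loose spice jar with a dark cap, 41 mm in diameter, 105 mm high, on the worktop to the right of the box. Origin: centre of its underside.
- tape: Bystander: loose roll of tape lying flat on the worktop to the left of the box, 98 mm in diameter, 25 mm high. Origin: centre of its underside.
- cup: Bystander: loose upturned white cup with a checked band, 66 mm in diameter, 53 mm high, on the worktop to the left of the box. Origin: centre of its underside.

How it is judged:
By the outcome, as a careful person would: the job done as asked, in the order asked, and still so for the second after the job is handed in, with the robot touching nothing.
It also fails if it takes over 42 s, if anything falls off the work surface, if the arm or the gripper's body presses on something with over 40 N, if the wrist force passes 120 N, or if a joint passes its speed limit or range.

### The arm

A 6-joint arm with a two-finger parallel gripper is mounted at the origin on a cart in front of the work surface, level with it; the furniture and walls round the work are solid. World frame = base frame: x ahead of the robot, y to its left, z up, the work surface at z = 0. Lengths are in m, angles in rad, forces in N, time in s.
With the tool pointing down it reaches from about 0.35 to 0.975 m from the base axis. Payload 7.1 kg.
Tool frame: the origin (TCP) lies midway between the tips of the shut fingers; the grasp point (between the pads) lies 19 mm behind it (arm.grip_depth is the distance from the TCP to the grasp point, in m); z points along the fingers, y is the direction in which the jaws open and shut (so a half turn about z gives the same grasp; the last joint's range is limited). The gripper opens to 88 mm and grips with 3 to 60 N. Pads are 20 mm wide; open, the fingers measure 115 mm over their backs; the gripper's body (75 mm by 178 mm) begins 61 mm behind the grasp point.
Start: joints at [-0.019, 0.423, 1.63, -0, 1.089, -0.019], TCP at [0.625, 0, 0.223] pointing down, gripper open.
Joint ranges: [-3, 3], [-0.9, 2.11], [0.09, 2.58], [-1.31, 4.45], [0.11, 2.69], [-2.54, 2.54]. Speed limits (rad/s): [2.39, 2.39, 3.01, 3.14, 3.14, 3.14].

### API

Orientations are given as a 3x3 rotation matrix whose columns are the frame's x, y, z axes.
In Python, from station import arm, viewer gives the robot as it stands. The module is installed in compiled form; this text tells all that it offers.
- The arm moves only by the shell command python3 -m creep 'ROWS' [FORCE]. ROWS is JSON, a list of rows, each a list of 5 numbers: the shift along the tool's x, y, z in cm, then the turn about the tool's z in rad, then the opening, from 0 (shut) to 1 (fully open). A call has 1 to 10 rows; each row shifts and turns the commanded pose from where the row before left it, along the tool's axes as they then stand; what a row does not reach is not made up. A row lasts 1/10 s, in which the tool goes at most 50 mm and 8.59 degrees, less where a joint would pass 70% of its speed; a pose out of reach is approached as far as the arm can. A call is refused whole if a number of a shift passes 5 or a number of a turn 0.15, either way. A call with a gripper value outside its range is refused whole. The fingers move at their own pace and stop on an object; FORCE is the grip in N (left out, the last holds). Time passes only in rows, so rows that do not move let the fingers close. It gives the time, the measured TCP pose, the force and the opening at its end, in the units of the state.
- arm.get_obs(): the state, without advancing time (a new reading comes with each control period).
- viewer.camera(name): name is "scene" or "side" or "wrist"; returns the picture (384x512x3 uint8, red, green, blue); there is no depth.
- viewer.camera_params(name): a dict with "mtx" (3x3 intrinsics, pixels), "k1" (the pictures are not rectified: a ray, as slopes to the right and down, at radius r is drawn at 1 + k1 r^2 times it, then the intrinsics apply), "T" (4x4, takes a point from camera to world coordinates). Camera axes: x right, y down, z forward; pixel columns grow to the right and rows downward; lengths in m; the calibration is good to about 2 mm. A picture is of the moment at which its call begins: read the wrist's pose just before it. camera_params takes no time and is no camera call; for the wrist camera it gives the pose at the moment of the call.
- arm.finish_job(): hands the job in, once; it reports no verdict.
The state is a dict: "time_s": time; "qpos": joint angles; "joint_velocities": joint speeds; "joint_torque": joint torques, N m; "ee_pos": TCP position; "tcp_rot": TCP orientation; "wrist_force": force on the tool from outside, world axes, zero at the start; "ft_torque": the same for the moment, N m; "opening": finger opening in m.
Only numpy, scipy, OpenCV 4.12 (cv2) and the standard library are available. Lean on these libraries where they do the work, as an engineer would, in place of code of your own. Each camera call takes 0.05 s, during which the arm holds its last target. There are 200 camera calls.

## Working session

There is one attempt and no reset: what is moved stays moved. The work goes in short steps, Python scripts to look and compute and a shell command to move; the robot and the scene stay as the last step left them, time stands still between calls to the robot, and variables do not carry over. Pictures are saved under pics/ and viewed, about 8 in all and at most 12, crops included, and the job is handed in when it is done.

```bash
mkdir -p pics
python3 - <<'E'
from station import arm, viewer
import cv2,numpy as np
np.set_printoptions(precision=4,suppress=True)
for n in ["scene","side","wrist"]:
    p=viewer.camera_params(n); im=viewer.camera(n)
    cv2.imwrite(f"pics/{n}0.png",im[:,:,::-1]); print(n,p)
print(arm.get_obs())
E
```

```text
scene {'mtx': array([[354.6108,   0.    , 255.5847],
       [  0.    , 354.6108, 187.6731],
       [  0.    ,   0.    ,   1.    ]]), 'k1': -0.08080023458643368, 'T': array([[ 0.6499, -0.4967,  0.5753,  0.0795],
       [-0.76  , -0.4137,  0.5013, -0.2944],
       [-0.011 , -0.763 , -0.6463,  0.6963],
       [ 0.    ,  0.    ,  0.    ,  1.    ]])}
side {'mtx': array([[433.0952,   0.    , 258.2522],
       [  0.    , 433.0952, 191.8398],
       [  0.    ,   0.    ,   1.    ]]), 'k1': -0.15622169362042304, 'T': array([[-0.9365, -0.1932,  0.2927,  0.2659],
       [-0.3505,  0.5418, -0.7639,  1.0013],
       [-0.011 , -0.818 , -0.5751,  0.7393],
       [ 0.    ,  0.    ,  0.    ,  1.    ]])}
wrist {'mtx': array([[309.097 ,   0.    , 252.2368],
       [  0.    , 309.097 , 190.5627],
       [  0.    ,   0.    ,   1.    ]]), 'k1': 0.009864094101538627, 'T': array([[ 1.    ,  0.0004, -0.0021,  0.6253],
       [-0.0002, -0.9655, -0.2602,  0.0721],
       [-0.0021,  0.2602, -0.9655,  0.3837],
       [ 0.    ,  0.    ,  0.    ,  1.    ]])}
{'time_s': 0.15, 'qpos': array([-0.019 ,  0.4237,  1.6305, -0.    ,  1.0886, -0.019 ]), 'joint_velocities': array([-0.0022, -0.0001, -0.0022, -0.0003, -0.0004,  0.0001]), 'joint_torque': array([  0.001 , -54.4981, -27.3919,   0.0645,   0.0204,  -0.    ]), 'ee_pos': array([0.6246, 0.    , 0.2221]), 'tcp_rot': array([[ 0.    ,  1.    , -0.0012],
       [ 1.    , -0.    , -0.    ],
       [-0.    , -0.0012, -1.    ]]), 'wrist_force': array([ 0.6588,  0.3399, -0.3123]), 'ft_torque': array([-0.0124,  0.0295,  0.0128]), 'opening': 0.08807481730958998}
```

View pics/scene0.png

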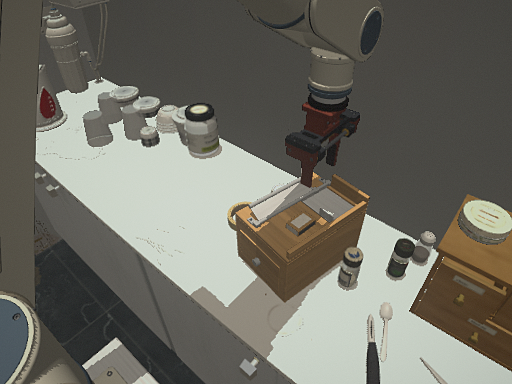

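View pics/side0.png

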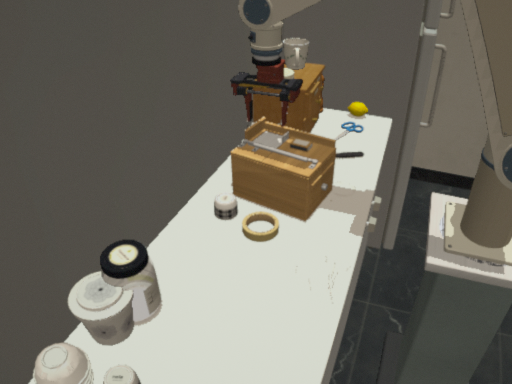

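View pics/wrist0.png

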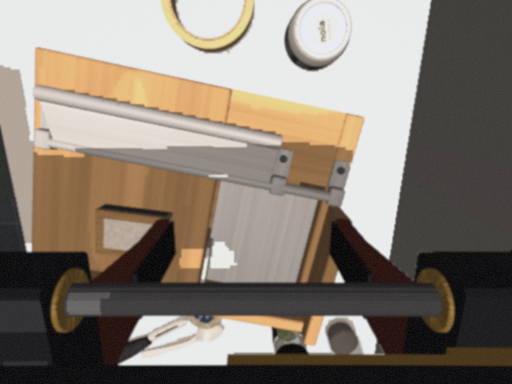

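The scene view shows the box at about (300,235) with the matchbox at (302,222). The side view shows the box at (285,165), with the tape and cup to its left at (260,225) and (226,205). In the wrist view the deck's left front corner is near (37,50), the roller runs (37,92)-(281,141), and the matchbox is at about (130,230), partly hidden by a finger. Next I'll enlarge the key regions.

Run:
```python
import cv2,numpy as np
w=cv2.imread("pics/wrist0.png")[40:290,20:370]; s=cv2.imread("pics/scene0.png")[165:305,220:375]
cv2.imwrite("pics/w_crop.png",cv2.resize(w,None,fx=2.2,fy=2.2,interpolation=cv2.INTER_CUBIC))
cv2.imwrite("pics/s_crop.png",cv2.resize(s,None,fx=4,fy=4,interpolation=cv2.INTER_CUBIC))
```

```text
(no output)
```

View pics/w_crop.png

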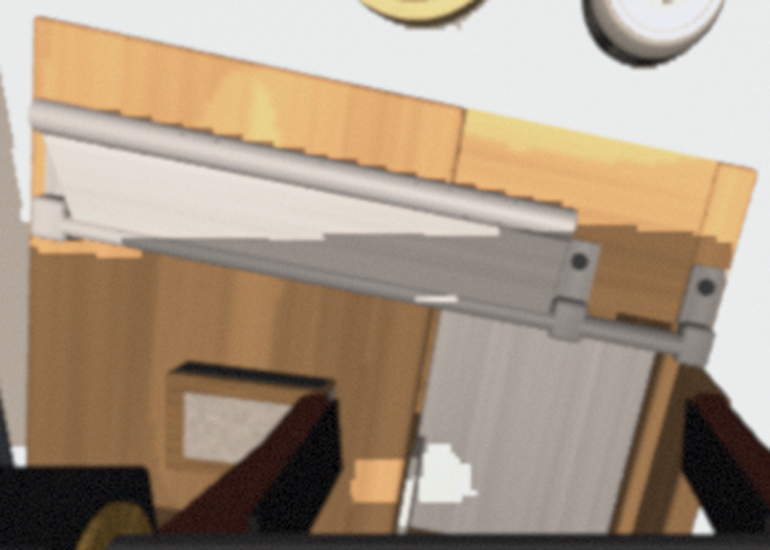

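View pics/s_crop.png

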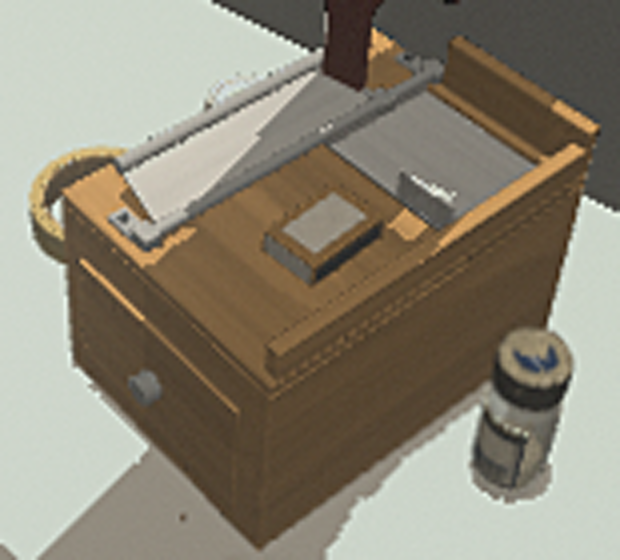

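```bash
cat > h.py <<'E'
import cv2,numpy as np
from station import viewer
np.set_printoptions(precision=1,suppress=True)
def ray(p,px,z):
    "pixel -> world point at height z (m)"
    u,v=cv2.undistortPoints(np.array([[px]],float),p["mtx"],np.array([p["k1"],0,0,0,0.]))[0,0]
    d=p["T"][:3,:3]@[u,v,1]; o=p["T"][:3,3]
    return (o+d*(z-o[2])/d[2])*1000
def fit(B,W):
    B=np.array(B,float)[:,:2];W=np.array(W)[:,:2];b=B.mean(0);w=W.mean(0)
    H=(B-b).T@(W-w);a=np.arctan2(H[0,1]-H[1,0],H[0,0]+H[1,1])
    R=np.array([[np.cos(a),-np.sin(a)],[np.sin(a),np.cos(a)]]);t=w-R@b
    return a,R,t,W-(B@R.T+t)
E
python3 - <<'E'
from h import *
w=viewer.camera_params("wrist");s=viewer.camera_params("scene")
W=lambda x,y,z:ray(w,(x/2.2+20,y/2.2+40),z/1e3)
S=lambda x,y,z:ray(s,(x/4+220,y/4+165),z/1e3)
pw=[((-140,115,150),38,18),((-120,87,176),32,113),((40,87,176),577,220),((100,115,150),755,170)]
ps=[((-140,115,150),65,200),((-140,-60,150),264,385),((-140,-60,0),260,548),((-120,87,176),118,163),((100,-60,185),598,130)]
for n,f,pts in (("w",W,pw),("s",S,ps)):
    a,R,t,r=fit([p[0] for p in pts],[f(p[1],p[2],p[0][2]) for p in pts]); print(n,np.degrees(a),t);print(r)
B=[p[0] for p in pw+ps];P=[W(p[1],p[2],p[0][2]) for p in pw]+[S(p[1],p[2],p[0][2]) for p in ps]
a,R,t,r=fit(B,P);print("all",np.degrees(a),t);print(r)
for q in [(265,240),(315,262),(383,228),(330,193)]:
    m=S(*q,166);print("mb s",m,R.T@(m[:2]-t))
for q in [(168,370),(328,393)]:
    m=W(*q,166);print("mb w",m,R.T@(m[:2]-t))
for q,z in [((436,308),150),((410,530),168),((36,218),156),((697,345),156)]:
    m=W(*q,z);print("leaf,lip,shaft w",R.T@(m[:2]-t))
np.savez("box.npz",a=a,R=R,t=t)
E
```

```text
w -11.31160625006699 [587.9 -27.8]
[[ 2.6 -1.2]
 [-1.3  0.5]
 [ 0.8  1.3]
 [-2.1 -0.6]]
s -11.570749692546581 [586.3 -30.6]
[[-3.9 -8.4]
 [-0.1  3.8]
 [ 6.3  2.6]
 [ 2.5  1.5]
 [-4.8  0.5]]
all -11.388985966133484 [587.  -29.2]
[[ 3.3  0.1]
 [-0.5  1.8]
 [ 1.5  2.7]
 [-1.4  1. ]
 [-4.1 -9.5]
 [-0.8  2.9]
 [ 5.5  1.7]
 [ 2.2  0.5]
 [-5.7 -1.1]]
mb s [501.5  -8.8 166. ] [-87.8   3.1]
mb s [505.4 -37.5 166. ] [-78.3 -24.2]
mb s [547.6 -50.8 166. ] [-34.3 -28.9]
mb s [551.4 -14.7 166. ] [-37.8   7.1]
mb w [509.5  -0.2 166. ] [-81.6  13.1]
mb w [562.7  -8.4 166. ] [-27.9  15.6]
leaf,lip,shaft w [ 2. 48.]
leaf,lip,shaft w [  7.9 -29.3]
leaf,lip,shaft w [-132.4   53.5]
leaf,lip,shaft w [93.8 54.5]
```

Measured box pose: origin about (587.5, -28.5) mm, yaw -11.35°. The matchbox's left edge is at box y ≈ 14 and it spans x ≈ -82..-28, which matches its 54 mm length.

Plan:
- Keep the opening constant at about 57 mm.
- The left finger drives the roller to y ≈ 58, which puts the right finger at y ≈ -7 behind the matchbox.
- Push in +x.

```bash
python3 -m creep '[[0,0,0,-0.137,0.65],[0,0,0,-0.137,0.65],[0,0,0,-0.137,0.65],[0,0,0,-0.137,0.65],[0,0,0,-0.137,0.65],[0,0,0,-0.137,0.65],[0,0,0,-0.137,0.65],[0,0,0,-0.137,0.65],[0,0,0,-0.137,0.65],[0,0,0,-0.137,0.65]]' 30
python3 -m creep '[[1.6,0.42,0,0,0.65],[1.6,0.42,0,0,0.65],[1.6,0.42,0,0,0.65],[1.6,0.42,0,0,0.65],[1.6,0.42,0,0,0.65],[1.6,0.42,0,0,0.65],[1.6,0.42,0,0,0.65],[1.6,0.42,0,0,0.65],[0,0,0,0,0.65],[0,0,0,0,0.65]]'
cat > st.py <<'E'
from h import *
from station import arm
import sys
R=cv2.Rodrigues(np.array([0,0,np.radians(-11.35)]))[0]
def st():
    o=arm.get_obs(); b=R.T@(o["ee_pos"]*1000-[587.5,-28.5,0])
    print("t",o["time_s"],"box tcp",b,"ytool ang",np.degrees(np.arctan2(*(o["tcp_rot"][:2,1][::-1]))),"open",o["opening"]*1000,"Fbox",R.T@o["wrist_force"])
    return o
if __name__=="__main__":
    st()
    if len(sys.argv)>1:
        c=sys.argv[1]; im=viewer.camera(c)
        cv2.imwrite(f"pics/{sys.argv[2]}.png",im[:,:,::-1])
E
python3 st.py wrist w1
```

```text
time_s: 1.15
ee_pos: [0.6247, 0.0, 0.2223]
tcp_rot: [[-0.981, 0.194, -0.001], [0.194, 0.981, 0.0], [0.001, -0.0, -1.0]]
wrist_force: [-0.0, -0.5, 0.2]
opening: 0.0572
time_s: 2.15
ee_pos: [0.5064, 0.0587, 0.2229]
tcp_rot: [[-0.98, 0.199, 0.001], [0.199, 0.98, -0.0], [-0.001, 0.0, -1.0]]
wrist_force: [0.1, 0.2, -0.0]
opening: 0.0571
t 2.15 box tcp [-96.6  69.5 222.9] ytool ang 78.5340082888769 open 57.055965156991014 Fbox [ 0.   0.2 -0. ]
```

View pics/w1.png

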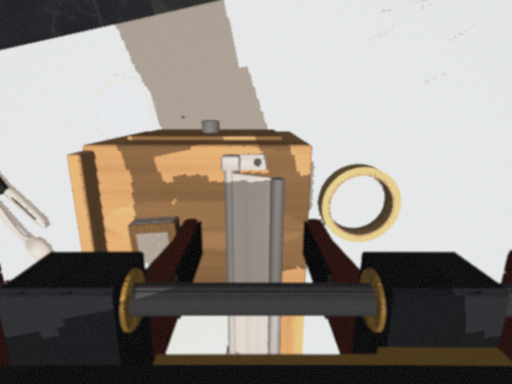

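The wrist view now looks back along the box. The shaft is at column 231, the roller at column 277, the front deck edge at row 146, and the matchbox front edge is around (132-180, 220). I'll cross-check these in the box frame.

Run:
```python
from st import *
w=viewer.camera_params("wrist")
for n,q,z in [("roller top",(277,184),181),("shaft",(231,200),156),("shaft",(231,250),156),("deckcornerL",(311,146),150),("mb bottom front R",(132,220),150),("mb bottom front L",(180,218),150),("mb top front L",(178,232),166),("mb top front R",(136,235),166)]:
    print(n,R.T@(ray(w,q,z/1e3)-[587.5,-28.5,0]))
```

```text
roller top [-116.6   87.4  181. ]
shaft [-97.8  54.1 156. ]
shaft [-55.6  53.3 156. ]
deckcornerL [-138.5  115.1  150. ]
mb bottom front R [-79.4 -26.4 150. ]
mb bottom front L [-81.   12.4 150. ]
mb top front L [-75.6  14.1 166. ]
mb top front R [-73.2 -17.9 166. ]
```

```bash
python3 -m creep '[[0.4,-0.2,0.5,0,0.65],[0,0,1,0,0.65],[0,0,1,0,0.65],[0,0,1,0,0.65],[0,0,1,0,0.65],[0,0,1,0,0.65],[0,0,0.6,0,0.65],[0,0,0.4,0,0.65],[0,0,0,0,0.65],[0,0,0,0,0.65]]'
python3 st.py side s1
python3 - <<'E'
import cv2
cv2.imwrite("pics/s1c.png",cv2.resize(cv2.imread("pics/s1.png")[90:215,215:350],None,fx=4,fy=4,interpolation=cv2.INTER_CUBIC))
E
```

```text
time_s: 3.2
ee_pos: [0.5021, 0.0573, 0.1578]
tcp_rot: [[-0.98, 0.199, 0.0], [0.199, 0.98, 0.0], [-0.0, 0.0, -1.0]]
wrist_force: [0.4, -0.1, -0.1]
opening: 0.0571
t 3.2 box tcp [-100.6   67.4  157.8] ytool ang 78.4970591429569 open 57.131674384930406 Fbox [ 0.4 -0.  -0.1]
```

View pics/s1c.png

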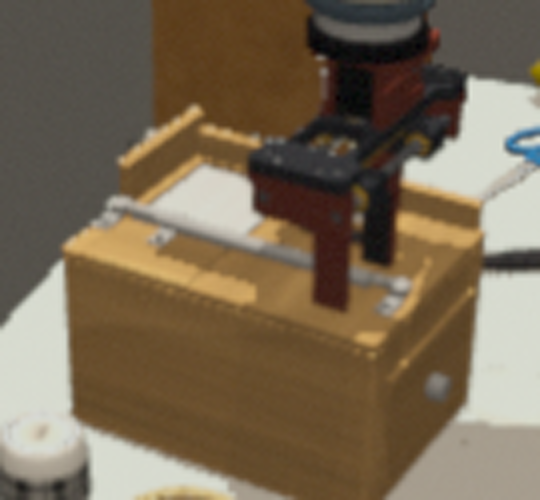

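The left finger (crop 330,270) stands left of the roller, and the right finger (378,225) is inside the deck behind the plate, with no contact. Now I'll open the flap.

```bash
python3 -m creep '[[0,-0.5,0,0,0.65],[0,-0.5,0,0,0.65],[0,-0.5,0,0,0.65],[0,-0.5,0,0,0.65],[0,-0.5,0,0,0.65],[0,-0.5,0,0,0.65],[0,-0.4,0,0,0.65],[0,-0.3,0,0,0.65],[0,0,0,0,0.65],[0,0,0,0,0.65]]'
python3 st.py wrist w2
```

```text
time_s: 4.25
ee_pos: [0.4948, 0.021, 0.1577]
tcp_rot: [[-0.98, 0.2, 0.001], [0.2, 0.98, 0.0], [-0.0, 0.0, -1.0]]
wrist_force: [2.9, 2.5, -0.4]
opening: 0.0571
t 4.25 box tcp [-100.6   30.3  157.7] ytool ang 78.47887311943568 open 57.121638067577265 Fbox [ 2.3  3.  -0.4]
```

View pics/w2.png

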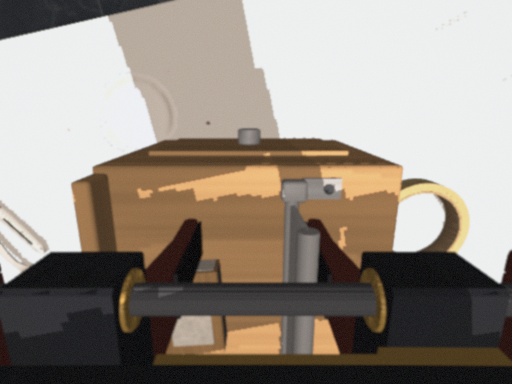

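Run:
```python
from st import *
st()
w=viewer.camera_params("wrist")
for n,q,z in [("roller top front end",(309,232),200),("shaft bracket",(293,184),160),("shaft",(290,225),156),("mb top front L",(219,272),166),("mb top L edge",(224,330),166),("mb bottom front L",(219,262),150)]:
    print(n,R.T@(ray(w,q,z/1e3)-[587.5,-28.5,0]))
```

```text
t 4.3 box tcp [-100.6   30.4  157.7] ytool ang 78.49284148911678 open 57.17793027819308 Fbox [2.6 3.4 0.9]
roller top front end [-121.3   55.1  200. ]
shaft bracket [-131.9   53.2  160. ]
shaft [-107.1   52.8  156. ]
mb top front L [-83.4  13.1 166. ]
mb top L edge [-45.8  14.9 166. ]
mb bottom front L [-81.   11.3 150. ]
```

The roller axis is at y ≈ 55, so the flap is at about 0.97 rad and held at roughly 3 N. The matchbox has not moved. Now the push.

```bash
python3 -m creep '[[-0.4,-0.1,0,0,0.65],[-0.5,0,0,0,0.65],[-0.6,0,0,0,0.65],[-0.6,0,0,0,0.65],[-0.6,0,0,0,0.65],[-0.6,0,0,0,0.65],[-0.6,0,0,0,0.65],[-0.6,0,0,0,0.65],[-0.6,0,0,0,0.65],[-0.6,0,0,0,0.65]]'
python3 st.py scene c2
python3 - <<'E'
import cv2
cv2.imwrite("pics/c2c.png",cv2.resize(cv2.imread("pics/c2.png")[130:280,220:375],None,fx=3.9,fy=3.9,interpolation=cv2.INTER_CUBIC))
E
```

```text
time_s: 5.3
ee_pos: [0.5507, 0.0086, 0.1577]
tcp_rot: [[-0.98, 0.199, -0.0], [0.199, 0.98, 0.0], [0.0, 0.0, -1.0]]
wrist_force: [-2.4, 4.8, -0.4]
opening: 0.0567
t 5.3 box tcp [-43.4  29.1 157.7] ytool ang 78.4936374407756 open 56.658546249696165 Fbox [-3.3  4.2 -0.4]
```

View pics/c2c.png

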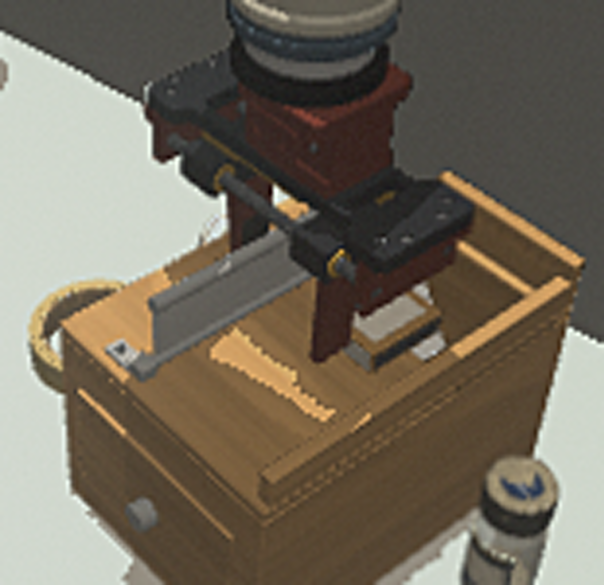

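The plate stands upright and the flap is open. The matchbox (crop 395,335) is straight ahead of the right finger at the sill. I'll push on.

```bash
python3 -m creep '[[-0.5,0,0,0,0.65],[-0.5,0,0,0,0.65],[-0.5,0,0,0,0.65],[-0.5,0,0,0,0.65],[-0.5,0,0,0,0.65],[-0.5,0,0,0,0.65],[-0.5,0,0,0,0.65],[-0.4,0,0,0,0.65],[0,0,0,0,0.65],[0,0,0,0,0.65]]'
python3 st.py scene c3
python3 - <<'E'
import cv2
cv2.imwrite("pics/c3c.png",cv2.resize(cv2.imread("pics/c3.png")[130:280,220:375],None,fx=3.9,fy=3.9,interpolation=cv2.INTER_CUBIC))
E
```

```text
time_s: 6.35
ee_pos: [0.5894, 0.0008, 0.158]
tcp_rot: [[-0.98, 0.2, 0.002], [0.2, 0.98, -0.0], [-0.002, 0.0, -1.0]]
wrist_force: [2.4, 2.4, 0.3]
opening: 0.0572
t 6.35 box tcp [ -3.9  29.1 158. ] ytool ang 78.4805454743067 open 57.17214018342745 Fbox [1.9 2.8 0.3]
```

View pics/c3c.png

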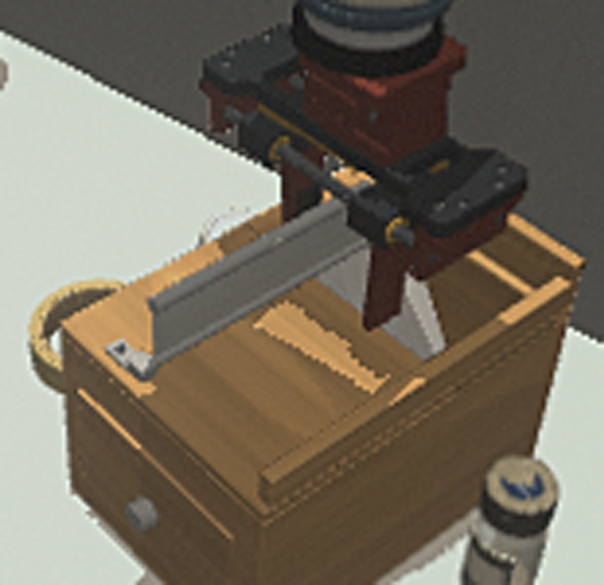

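The matchbox has dropped through: the deck and opening are clear and the leaf is still held down. I'll back off from the opening with the flap held, then let it shut slowly.

```bash
python3 -m creep '[[0.6,0,0,0,0.65],[0.8,0,0,0,0.65],[0.8,0,0,0,0.65],[0.8,0,0,0,0.65],[0.8,0,0,0,0.65],[0.8,0,0,0,0.65],[0.4,0,0,0,0.65],[0,0,0,0,0.65]]'
python3 -m creep '[[0,0.4,0,0,0.65],[0,0.4,0,0,0.65],[0,0.4,0,0,0.65],[0,0.4,0,0,0.65],[0,0.4,0,0,0.65],[0,0.4,0,0,0.65],[0,0.4,0,0,0.65],[0,0.4,0,0,0.65],[0,0.4,0,0,0.65],[0,0.2,0,0,0.65]]'
python3 st.py
python3 -m creep '[[0,0,-0.5,0,0.65],[0,0,-1,0,0.65],[0,0,-1.5,0,0.65],[0,0,-2,0,0.65],[0,0,-2,0,0.65],[0,0,-2,0,0.65],[0,0,-2,0,0.65],[0,0,-1,0,0.65],[0,0,0,0,0.65]]'
python3 st.py scene c4
python3 - <<'E'
import cv2
cv2.imwrite("pics/c4c.png",cv2.resize(cv2.imread("pics/c4.png")[130:305,200:400],None,fx=3.4,fy=3.4,interpolation=cv2.INTER_CUBIC))
E
```

```text
time_s: 7.2
ee_pos: [0.5382, 0.0111, 0.1576]
tcp_rot: [[-0.98, 0.199, -0.002], [0.199, 0.98, 0.0], [0.002, -0.0, -1.0]]
wrist_force: [-1.4, 3.4, 0.4]
opening: 0.0572
time_s: 8.2
ee_pos: [0.5477, 0.0482, 0.1579]
tcp_rot: [[-0.98, 0.199, 0.001], [0.199, 0.98, -0.0], [-0.001, -0.0, -1.0]]
wrist_force: [-0.8, 0.5, -0.2]
opening: 0.0569
t 8.2 box tcp [-54.1  67.3 157.9] ytool ang 78.50879461446574 open 56.899653486121736 Fbox [-0.8  0.4 -0.2]
time_s: 9.1
ee_pos: [0.548, 0.048, 0.2796]
tcp_rot: [[-0.98, 0.2, 0.004], [0.2, 0.98, 0.0], [-0.004, 0.001, -1.0]]
wrist_force: [-0.1, -0.4, -0.1]
opening: 0.0569
t 9.1 box tcp [-53.8  67.2 279.6] ytool ang 78.48309636748165 open 56.9037737145723 Fbox [ 0.  -0.4 -0.1]
```

View pics/c4c.png

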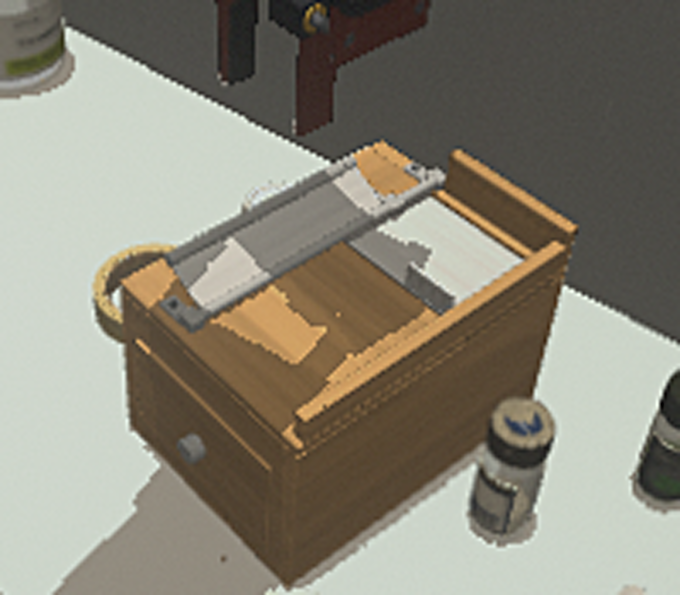

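The flap is shut, the leaf is level with the lip up at (430,285), and the deck is empty. The jar and tape are where they were. I'll hand in.

```bash
python3 -c "
from station import arm
print(arm.finish_job())"
```

```text
the job is handed in; nothing more can be done
None
```

The matchbox went into the box through the flap, the flap swung shut, and I handed the job in at about 9 s of the 42 s allowed. The left finger held the push plate near upright while the right finger, at a constant 57 mm opening, pushed the matchbox along the deck until it dropped. I then backed the fingers away from the opening, let the flap close slowly and raised the arm clear.

- **Flap and deck:** the last picture shows the flap shut and level and the deck empty. I did not see the matchbox inside the closed box. Its fall is inferred from its absence on the deck and in the opening as visible while the flap was held.
- **Forces:** the readings I took stayed at about 5 N at most, and the wrist force was near zero at the end.
- **Bystanders:** the jar and tape looked unmoved in the last picture. The cup was mostly hidden there, but the arm never went near it.
- **Measurements:** the wrist views agreed on the box and matchbox to about 3 mm. Hand-read points in the scene view were off by up to 10 mm, so I worked from the wrist values.

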